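# Find the high spot of a flame-cut blank with a dial gauge

### The arm

A 7-joint arm with a two-finger parallel gripper is mounted at the origin on a cart in front of the work surface, level with it; the furniture and walls round the work are solid. World frame = base frame: x ahead of the robot, y to its left, z up, the work surface at z = 0. Lengths are in m, angles in degrees, forces in N, time in s.
With the tool pointing down it reaches from about 0.35 to 0.9 m from the base axis. Payload 8.1 kg.
Tool frame: the origin (TCP) lies at the very end of the fingers, on their centre line; the grasp point (between the pads) lies 19 mm behind it; z points along the fingers, y is the line along which they close (so a half turn about z gives the same grasp; the last joint's range is limited). The gripper opens to 92 mm and grips with 3 to 60 N. Pads are 19 mm wide; open, the fingers measure 130 mm over their backs; the gripper's body (75 mm by 190 mm) begins 47 mm behind the grasp point.
Start: joints at [71.356, 24.895, 1.432, 90.138, -0.665, 64.973, -4.303], TCP at [0.138, -0.61, 0.227] pointing down, gripper open.
Joint ranges: [-149.89, 149.89], [-25.12, 119.58], [-72.63, 75.52], [4.76, 147.25], [-75.54, 255.54], [6.69, 114.76], [-157.13, 157.13]. Speed limits (degrees/s): [127.2, 127.2, 172.46, 172.46, 180, 180, 180].

### API

Orientations are given as [roll, pitch, yaw] about the fixed x, y, z axes, in that order (R = Rz(yaw) Ry(pitch) Rx(roll)).
In Python, from cell import telemetry, cams, robot gives the robot as it stands.
- The arm moves only by the tool play_rows, never from a script. Its argument "increments" is text: rows parted by semicolons, each of 7 numbers parted by spaces: the turn, a rotation vector about the tool's x, y, z normalised to -1 to 1, where 1 is 60 degrees, then the shift along the tool's x, y, z normalised to -1 to 1, where 1 is 0.15 m, then the gripper command: -1 is shut, 1 is fully open, values between are in proportion. A call has 1 to 8 rows; each row is the pose to reach, as a shift and turn from the pose commanded when the call began, along the tool's axes at that moment; what a row does not reach only later rows make up. A row lasts 1/10 s, in which the tool goes at most 50 mm and 8.59 degrees, less where a joint would pass 70% of its speed; a pose out of reach is approached as far as the arm can. A call with a number of a shift or a turn outside -1 to 1 is refused whole. A call with a gripper value outside its range is refused whole. The fingers move at their own pace and stop on an object; "grip_force" is the grip in N (left out, the last holds). Time passes only in rows, so rows that repeat a pose let the fingers close. It gives the time, the measured TCP pose, the force, the opening and the grip force at its end, in the units of the state.
- telemetry.get_state(): the state, without advancing time (a new reading comes with each control period).
- cams.read_camera(name): name is "scene" or "top"; returns the picture (480x640x3 uint8, blue, green, red); there is no depth.
- cams.get_calibration(name): a dict with "mtx" (3x3 intrinsics, pixels), "R" (3x3) and "t" (3): a world point X has camera coordinates R X + t. Camera axes: x right, y down, z forward; pixel columns grow to the right and rows downward; lengths in m; the calibration is good to about 2 mm. A picture is of the moment at which its call begins. get_calibration takes no time and is no camera call.
- robot.finish_job(): hands the job in; it is judged then, once.
Trained networks look in the newest picture that a camera, given by its name, has taken for a name from the list of things; names that differ only in an ending like _2 or _b are one class to them, and where a whole thing is asked for, a point or a joint stands for the part that bears it (a point fixed in the world has none). Each returns a list of dicts, best first, with "conf" (0 to 1); they miss things now and then, are a little off and sometimes report something else, mostly with a low value. They report only what shows in the picture. A call takes as long as a camera call.
- cams.recognise(camera, target): "position" ([column, row] in pixels, amid what is visible of it).
- cams.masks_of(camera, target): "pixels" (480x640 bool, what is visible of it) and "position" ([column, row] in pixels, amid what is visible of it).
The state is a dict: "t": time; "joint_pos": joint angles; "joint_vel": joint speeds; "joint_efforts": joint torques, N m; "eef_pos": TCP position; "ee_rot": TCP orientation; "wrist_force": force on the tool from outside, world axes, zero at the start; "ft_torque": the same for the moment, N m; "grip_width": finger opening in m; "grasp_force": force on a finger pad.
Only numpy, scipy, OpenCV 4.12 (cv2) and the standard library are available. Lean on these libraries where they do the work, as an engineer would, in place of code of your own. Each camera call takes 0.05 s, during which the arm holds its last target. There are 200 camera calls.

### The job

Gently slide the dial gauge along its rail, by its black post, until its sprung plunger bears on the edge of the steel blank clamped under the round plate and the needle has gone about a third of its sweep. Then, with the plunger bearing on the blank, crank the turntable round by its red handle to find the blank's highest spot (there is a lesser bulge too), leave it stopped with that highest spot right under the plunger, and let go. Never drive the plunger to the end of its travel, and do not disturb the tape measure or the screwdriver.

Things in the scene. Friction and masses are not known exactly. Their poses are not given: they have to be found in the camera images.
- stand: fixed grey bench plate, 150 (its x) x 350 (its y) x 12 mm, origin at table level, z up. The turntable axis is upright at x 0, y +115 mm of this frame; the gauge rail runs along its y at x = 0, and the gauge nears the turntable along +y. At zero yaw its y is the world's y. Its place and yaw differ from start to start
- axis (a point): on the turntable axis, at the top (58 mm above the table) of the bright round plate, 132 mm across, that hides the blank. The blank's edge (30 to 50 mm above the table) has radius 50 mm, one high spot of radius 57 mm and one lesser bulge of radius 53.5 mm lying 137 degrees counter-clockwise of it, about 70 and 50 degrees wide, with rounded crests
- turntable (a joint): angle of the turntable, rad, growing counter-clockwise from above, no stop in 3 turns each way; at 0 the crank handle stands on the -x side of the axis in the stand's frame. Friction 0.2 N m (4 to 9 N at the handle); it stays where it is left. The blank turns with it, clamped at an unknown angle; at the start its high spot is over 35 degrees from the plunger
- crank (a point): centre of the crank handle's red sleeve: an upright cylinder 22 mm across and 54 mm tall (69 to 123 mm above the table), this point 98 mm above the table and 48 mm from the turntable axis. The sleeve spins freely on its pin, so it can be held with an unchanging hand while it goes round the axis
- post (a point): centre of the upper part of the gauge's black push post, 20 mm (stand x) by 16 mm (stand y), its top 92 mm above the table, this point 75 mm above it. The post stands 69 mm behind the dial's centre. The carriage slides 50 mm in all, against 12 N of friction, and stays where it is left
- dial (a point): centre of the gauge's white dial, facing up 66 mm above the table, in a dark case 72 mm across
- tip (a point): end of the gauge's plunger (a steel ball 8 mm across), 40 mm above the table, which points along +y of the stand at the turntable axis. Under the plunger, the high spot holds this point 57 mm from the turntable axis, plain edge 50 mm
- plunger: the sprung plunger itself (origin not on the visible part; use tip); travel 16 mm, spring 0.9 N at rest plus 0.45 N per mm, 8.1 N at the end of its travel
- needle (a joint): dial needle's angle, rad: 0 with the plunger out (it then points along -y of the stand, at the black post), growing clockwise from above by 0.3 rad per mm that the plunger is pressed in, 4.8 at the end of its travel; the last 0.4 rad is marked red. A third of the sweep is 1.6 rad; ticks every 0.6 rad
- tape: yellow and black tape measure standing on the table, 34 x 72 x 73 mm, origin under its middle: a bystander
- driver: screwdriver with a red handle lying on the table, 194 mm long along its y, origin under its middle: a bystander

How it is judged:
By the outcome, as a careful person would: the job done as asked, in the order asked, and still so for the second after the job is handed in, with the robot touching nothing.
It also fails if it takes over 69 s, if anything falls off the work surface, if the arm or the gripper's body presses on something with over 40 N, if the wrist force passes 120 N, or if a joint passes its speed limit or range.

## Working session

There is one attempt and no reset: what is moved stays moved. The work goes in short steps, Python scripts to look and compute and a tool call to move; the robot and the scene stay as the last step left them, time stands still between calls to the robot, and variables do not carry over. Pictures are saved under pics/ and viewed, at most 10 in all, crops included, and the job is handed in when it is done.

Besides the shell and the picture viewer there is one more tool, called after "Emit:" as name(argument=value, ...) on one line, values as JSON. play_rows: Moves the arm, as the interface text tells. Scaled input: -1 to 1 covers 0.15 m each way for a shift and 60 degrees each way for a turn. Its arguments: {"type":"object","properties":{"increments":{"type":"string"},"grip_force":{"type":"number"}},"required":["increments"]}

```bash
mkdir -p pics; ls; cat > h.py <<'E'
import numpy as np, cv2
from cell import telemetry, cams, robot
def ray(cam,px,z):
    c=cams.get_calibration(cam);K,R,t=map(np.array,(c["mtx"],c["R"],c["t"]))
    d=R.T@np.linalg.inv(K)@np.array([px[0],px[1],1.]);o=-R.T@t
    return o+d*(z-o[2])/d[2]
def proj(cam,X):
    c=cams.get_calibration(cam);K,R,t=map(np.array,(c["mtx"],c["R"],c["t"]))
    p=K@(R@np.array(X)+t);return p[:2]/p[2]
E
python3 - <<'E'
from h import *
for c in("scene","top"):
    im=cams.read_camera(c);cv2.imwrite(f"pics/{c}0.png",im)
    k=cams.get_calibration(c);print(c,-np.array(k["R"]).T@k["t"],np.array(k["mtx"])[0,0])
    for n,z in(("axis",.058),("crank",.098),("post",.075),("dial",.066),("tip",.04),("tape",.07),("driver",.015)):
        for r in cams.recognise(c,n)[:2]:print(n,round(r["conf"],2),np.round(r["position"]),ray(c,r["position"],z).round(4))
print(telemetry.get_state())
E
```

```text
pics
scene [-0.1694103   0.48493089  1.06688974] 484.37690564589565
axis 0.58 [304. 236.] [0.5285 0.0161 0.058 ]
crank 0.56 [297. 244.] [0.4888 0.0626 0.098 ]
crank 0.21 [327. 211.] [ 0.5378 -0.0686  0.098 ]
post 0.81 [322. 212.] [ 0.5592 -0.0689  0.075 ]
post 0.46 [306. 238.] [0.5086 0.021  0.075 ]
dial 0.89 [324. 212.] [ 0.5607 -0.0778  0.066 ]
tape 0.83 [195. 339.] [0.4155 0.3951 0.07  ]
tape 0.65 [297. 244.] [0.5078 0.0504 0.07  ]
driver 0.66 [430. 202.] [ 0.4473 -0.3901  0.015 ]
top [0.4040404  0.01214072 1.28169199] 495.36453401887314
axis 0.73 [332. 222.] [ 0.5502 -0.0114  0.058 ]
axis 0.26 [291. 231.] [0.5301 0.0889 0.058 ]
post 0.55 [360. 211.] [ 0.5742 -0.0814  0.075 ]
dial 0.91 [360. 214.] [ 0.57   -0.0831  0.066 ]
dial 0.43 [486. 261.] [ 0.4475 -0.3863  0.066 ]
tape 0.92 [172. 274.] [0.4297 0.3821 0.07  ]
driver 0.64 [482. 260.] [ 0.4513 -0.3932  0.015 ]
{'t': 0.8, 'joint_pos': array([71.35465931, 24.89570914,  1.43225094, 90.13665841, -0.66578838,
       64.97521969, -4.30339221]), 'joint_vel': array([-0.05298662, -0.03226861, -0.00843911, -0.02794421,  0.00456226,
        0.01095442, -0.0222189 ]), 'joint_efforts': array([-1.55672340e-03, -6.67600250e+01,  9.83391479e-01, -3.14799893e+01,
       -6.06391160e-02,  3.26889160e-02, -1.61770235e-06]), 'eef_pos': array([ 0.13809878, -0.60956295,  0.22674147]), 'ee_rot': array([ 1.79999304e+02, -4.62180723e-04,  1.27611028e+01]), 'wrist_force': array([ 0.89136526,  0.64860006, -0.56266618]), 'ft_torque': array([ 0.04341632, -0.0212108 ,  0.0041126 ]), 'grasp_force': 0.0, 'grip_width': 0.09195541239785256}
```

```bash
python3 - <<'E'
import cv2,numpy as np
a=cv2.imread("pics/scene0.png")[160:310,220:420];b=cv2.imread("pics/top0.png")[140:290,230:430]
cv2.imwrite("pics/c0.png",np.vstack([cv2.resize(x,None,fx=4,fy=4,interpolation=2)[:, :] for x in(b,)]))
cv2.imwrite("pics/c1.png",cv2.resize(a,None,fx=4,fy=4,interpolation=2))
E
```

```text
(no output)
```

View pics/c0.png

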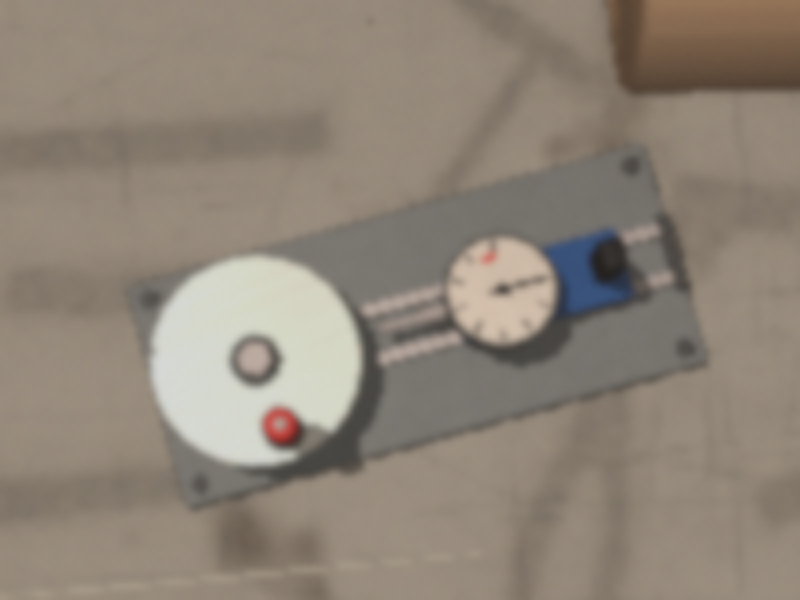

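View pics/c1.png

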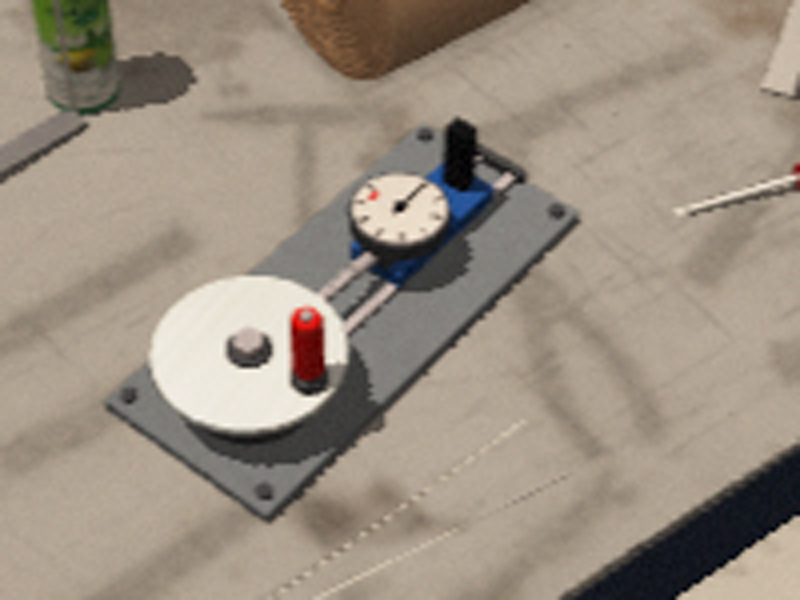

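The top picture shows the plate centre near (294,230), the crank top near (300,246), the dial near (355,212) and the post top near (382,204). The needle points at the post. Next I fit these more precisely.

```bash
cat >> h.py <<'E'
def ell(mask):
    cs=cv2.findContours(mask.astype(np.uint8),cv2.RETR_EXTERNAL,cv2.CHAIN_APPROX_NONE)[0]
    c=max(cs,key=cv2.contourArea);return cv2.fitEllipse(cv2.convexHull(c)),c
E
python3 - <<'E'
from h import *
b=cv2.imread("pics/top0.png");hsv=cv2.cvtColor(b,cv2.COLOR_BGR2HSV)
def box(m,x0,x1,y0,y1):
    o=np.zeros_like(m);o[y0:y1,x0:x1]=m[y0:y1,x0:x1];return o
pl=box((b.min(2)>185),262,325,198,262)
dl=box((b[...,2]>170)&(hsv[...,2]>170),338,372,196,230)
red=box((hsv[...,1]>150)&(b[...,2]>110),280,320,230,270)
blk=box(hsv[...,2]<50,370,392,194,216)
P={}
for n,m,z in(("axis",pl,.058),("dial",dl,.066),("crank",red,.123),("post",blk,.092)):
    e,c=ell(m); P[n]=ray("top",e[0],z); print(n,np.round(e[0],1),np.round(e[1],1),P[n].round(4))
d=P["axis"]-P["dial"];print("yaw",np.degrees(np.arctan2(-d[0],d[1])),np.linalg.norm(d[:2]))
d=P["axis"]-P["post"];print("yaw",np.degrees(np.arctan2(-d[0],d[1])),np.linalg.norm(d[:2]))
d=P["crank"]-P["axis"];print("crank r,ang",np.linalg.norm(d[:2]),np.degrees(np.arctan2(d[1],d[0])))
# plate corners
g=np.array([[131,288],[643,145],[706,362],[192,508]])/4+[230,140]
C=np.array([ray("top",q,.012) for q in g]);print(C.round(4))
print([round(np.linalg.norm(C[i]-C[i-1]),4) for i in range(4)])
for i,j in((1,0),(2,3)):
    d=C[j]-C[i];print(np.degrees(np.arctan2(-d[0],d[1])))
a=np.radians(np.degrees(np.arctan2(-d[0],d[1])));m=C.mean(0);print("axis from plate",m[:2]+.115*np.array([-np.sin(a),np.cos(a)]))
s=cv2.imread("pics/scene0.png")
m=box(s.min(2)>185,255,310,225,272);e,c=ell(m);print("scene axis",ray("scene",e[0],.058))
hs=cv2.cvtColor(s,cv2.COLOR_BGR2HSV);m=box(hs[...,2]<45,328,342,186,210);ys,xs=np.nonzero(m);print("scene post",ray("scene",(xs.mean(),ys.min()+2.5),.092))
m=box((hs[...,1]>150)&(s[...,2]>90),285,310,230,260);ys,xs=np.nonzero(m);print("scene crank",ray("scene",(xs.mean(),ys.mean()),.098))
E
```

```text
axis [293.  229.8] [50.1 50.4] [0.5337 0.0846 0.058 ]
dial [354.7 212.1] [25.  25.5] [ 0.5739 -0.0692  0.066 ]
crank [300.2 246.7] [6.1 6.6] [0.4868 0.0644 0.123 ]
post [381.5 205.6] [7.  7.7] [ 0.5851 -0.1326  0.092 ]
yaw 14.662614008925692 0.15901074398589116
yaw 13.311904272470173 0.22324531657873065
crank r,ang 0.05110127662594908 -156.72659761225339
[[ 0.5865  0.165   0.012 ]
 [ 0.6737 -0.1687  0.012 ]
 [ 0.5312 -0.2047  0.012 ]
 [ 0.4436  0.1271  0.012 ]]
[np.float64(0.1479), np.float64(0.3449), np.float64(0.1469), np.float64(0.3431)]
14.641693689507827
14.802474983436449
axis from plate [0.52936228 0.09086823]
scene axis [0.53091967 0.08546317 0.058     ]
scene post [ 0.58635881 -0.13310407  0.092     ]
scene crank [0.48809749 0.06634795 0.098     ]
```

View pics/scene0.png

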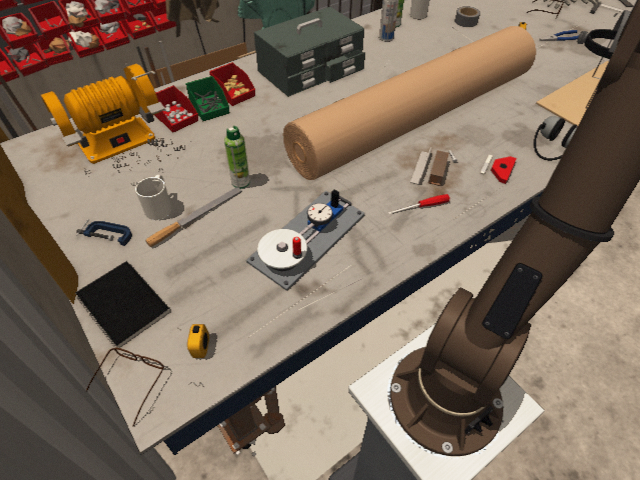

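```bash
python3 - <<'E'
from h import *
for z in (0.02,.1,.15):print(z,ray("top",(386,162),z).round(3),ray("top",(384,142),z).round(3),ray("scene",(307,178),z).round(3))
E
```

```text
0.02 [ 0.71  -0.156  0.02 ] [ 0.763 -0.153  0.02 ] [ 0.744 -0.147  0.02 ]
0.1 [ 0.69  -0.146  0.1  ] [ 0.74  -0.142  0.1  ] [ 0.674 -0.099  0.1  ]
0.15 [ 0.678 -0.139  0.15 ] [ 0.726 -0.136  0.15 ] [ 0.63  -0.069  0.15 ]
```

The roll of paper's near edge is at about x 0.70, so the hand clears it. Moving now.

Emit:
play_rows(increments="0 0 0 0.2 -0.13 0 0.1;0 0 0 0.45 -0.3 0 0.1;0 0 0 0.7 -0.47 0 0.1;0 0 0 0.95 -0.64 0 0.1;0 0 0 1 -0.68 0 0.1")

```text
t: 1.3
eef_pos: [0.2665, -0.4727, 0.227]
ee_rot: [-179.9, -0.1, 13.2]
wrist_force: [0.7, -0.4, 0.8]
grip_width: 0.0565
grasp_force: 0.0
```

Emit:
play_rows(increments="0 0 0 0.25 -0.17 0 0.1;0 0 0 0.5 -0.34 0 0.1;0 0 0 0.75 -0.51 0 0.1;0 0 0 1 -0.68 0 0.1")

```text
t: 1.7
eef_pos: [0.3864, -0.3435, 0.227]
ee_rot: [180.0, -0.0, 12.7]
wrist_force: [0.6, -0.1, -0.4]
grip_width: 0.0504
grasp_force: 0.0
```

Emit:
play_rows(increments="0 0 -0.13 0.25 -0.17 0 0.1;0 0 -0.27 0.5 -0.34 0 0.1;0 0 -0.4 0.75 -0.51 0 0.1;0 0 -0.54 1 -0.6 0 0.1;0 0 -0.67 1 -0.65 0 0.1;0 0 -0.77 1 -0.67 0 0.1")

```text
t: 2.3
eef_pos: [0.5107, -0.2118, 0.2266]
ee_rot: [-180.0, -0.0, 59.4]
wrist_force: [-0.6, -0.3, 0.4]
grip_width: 0.0507
grasp_force: 0.0
```

```bash
cat >> h.py <<'E'
from scipy.spatial.transform import Rotation as Ro
def inc(X,yaw):
    s=telemetry.get_state();R=Ro.from_euler("xyz",s["ee_rot"],degrees=True)
    G=Ro.from_euler("xyz",[180,0,yaw],degrees=True)
    rv=np.degrees((R.inv()*G).as_rotvec())/60;d=R.inv().apply(np.array(X)-s["eef_pos"])/.15
    print("t",round(s["t"],2),"pos",s["eef_pos"].round(4),"rot",s["ee_rot"].round(1),"F",s["wrist_force"].round(1),"w",round(s["grip_width"],4),"\ninc",rv.round(3),d.round(3))
E
python3 -c "
from h import *
inc([.586,-.133,.14],104.7);print(telemetry.get_state()['joint_pos'].round(0))"
```

```text
t 2.3 pos [ 0.5107 -0.2118  0.2266] rot [-180.    -0.    59.4] F [-0.6 -0.3  0.4] w 0.0507 
inc [ 0.    -0.001 -0.755] [0.707 0.165 0.577]
[ 32.  20. -20.  99.   8.  62. -21.]
```

Emit:
play_rows(increments="0 0 -0.14 0.15 0.04 0.1 0.1;0 0 -0.28 0.3 0.08 0.2 0.1;0 0 -0.42 0.45 0.12 0.3 0.1;0 0 -0.56 0.6 0.16 0.4 0.1;0 0 -0.69 0.7 0.165 0.5 0.1;0 0 -0.755 0.707 0.165 0.577 0.1;0 0 -0.755 0.707 0.165 0.577 0.1")

```text
t: 3.0
eef_pos: [0.5847, -0.1351, 0.1384]
ee_rot: [-179.8, -0.1, 104.3]
wrist_force: [-0.1, -0.8, 0.2]
grip_width: 0.0502
grasp_force: 0.0
```

```bash
python3 - <<'E'
from h import *
inc([.586,-.133,.073],104.7);print(telemetry.get_state()['joint_pos'].round(0))
a=cams.read_camera("scene")[170:270,270:370];b=cams.read_camera("top")[160:260,320:420]
cv2.imwrite("pics/p1.png",cv2.resize(np.hstack([a,b]),None,fx=4,fy=4,interpolation=2))
E
```

```text
t 3.0 pos [ 0.5847 -0.1351  0.1384] rot [-1.798e+02 -1.000e-01  1.043e+02] F [-0.1 -0.8  0.2] w 0.0502 
inc [-0.003 -0.001 -0.006] [0.011 0.013 0.436]
[ 28.  31. -29.  98.  18.  56.   7.]
```

View pics/p1.png

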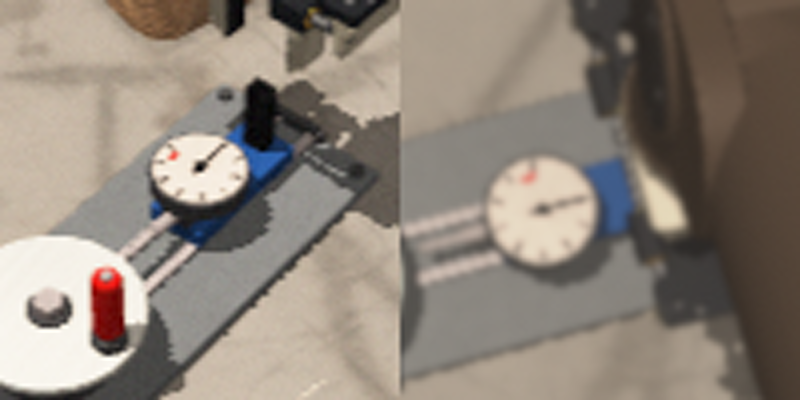

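The dial shows in both views, at about (541,210) in the right half of the crop, and the fingers straddle the post. Descending.

Emit:
play_rows(increments="0 0 0 0.01 0 0.1 0.1;0 0 0 0.01 0 0.2 0.1;0 0 0 0.01 0 0.3 0.1;0 0 0 0.01 0 0.4 0.1;0 0 0 0.01 0 0.44 0.1;0 0 0 0.01 0 0.44 0.1;0 0 0 0.01 0 0.44 0.1")

```text
t: 3.8
eef_pos: [0.5855, -0.1336, 0.0743]
ee_rot: [180.0, -0.0, 104.3]
wrist_force: [-0.3, -0.3, 0.1]
grip_width: 0.0505
grasp_force: 0.0
```

Emit:
play_rows(increments="0 0 0 0 0 0 -0.4;0 0 0 0 0 0 -0.5;0 0 0 0 0 0 -0.7;0 0 0 0 0 0 -0.9;0 0 0 0 0 0 -0.9;0 0 0 0 0 0 -0.9", grip_force=30)

```text
t: 4.4
eef_pos: [0.5903, -0.1324, 0.0752]
ee_rot: [179.4, 0.0, 104.3]
wrist_force: [16.1, 2.1, -10.6]
grip_width: 0.0195
grasp_force: 30.0
```

```bash
cat >> h.py <<'E'
def needle(im,c0=None):
    """needle angle (rad, clockwise from -y of stand) and dial centre from the top camera"""
    h=cv2.cvtColor(im,cv2.COLOR_BGR2HSV)
    x0,y0=(355,212) if c0 is None else c0
    m=np.zeros(im.shape[:2],np.uint8);m[y0-22:y0+22,x0-40:x0+22]=1
    m&=((im[...,2]>150)&(im[...,0]>110)).astype(np.uint8)
    n,l,s,_=cv2.connectedComponentsWithStats(m)
    k=1+np.argmin([abs(s[i,4]-480) for i in range(1,n)])
    cs=cv2.findContours((l==k).astype(np.uint8),cv2.RETR_EXTERNAL,cv2.CHAIN_APPROX_NONE)[0]
    e=cv2.fitEllipse(cv2.convexHull(max(cs,key=cv2.contourArea)));c=np.array(e[0])
    g=cv2.cvtColor(im,cv2.COLOR_BGR2GRAY).astype(np.float32)
    A=np.radians(np.arange(0,360,2.));r=np.arange(2,8.1,.5)
    X=(c[0]+np.outer(np.cos(A),r)).astype(np.float32);Y=(c[1]+np.outer(np.sin(A),r)).astype(np.float32)
    p=cv2.remap(g,X,Y,cv2.INTER_LINEAR).mean(1);w=np.clip(np.median(p)-p,0,None)
    i=np.argmax(np.convolve(np.r_[w[-5:],w,w[:5]],np.ones(11),'valid'))
    d=(A-A[i]+np.pi)%(2*np.pi)-np.pi;q=w*(abs(d)<.5)
    a=A[i]+(q*d).sum()/q.sum()
    # image angle grows clockwise; image of stand -y:
    p0,p1=proj("top",[.5739,-.0692,.066]),proj("top",[.5739+.05*np.sin(np.radians(14.7)),-.0692-.05*np.cos(np.radians(14.7)),.066])
    z=np.arctan2(*(p1-p0)[::-1])
    return round(float((a-z+.6)%(2*np.pi)-.6),3),c.round(1),np.round(e[1],1)
E
python3 - <<'E'
from h import *
print(needle(cv2.imread("pics/top0.png")))
im=cams.read_camera("top");print(needle(im));cv2.imwrite("pics/t2.png",im)
inc([.586,-.133,.073],104.7);s=telemetry.get_state();print(s["grasp_force"])
E
```

```text
(-0.004, array([354.9, 212. ]), array([26. , 26.4]))
(2.477, array([345.5, 213.4]), array([28.4, 49.7]))
t 4.45 pos [ 0.5903 -0.1324  0.0752] rot [179.4   0.  104.3] F [16.2  1.5 -9.9] w 0.0194 
inc [ 0.009  0.001 -0.006] [ 0.003 -0.029  0.015]
29.996171593666077
```

```bash
python3 - <<'E'
s=open("h.py").read()
i=s.index("    h=cv2.cvtColor(im,cv2.COLOR_BGR2HSV)\n    x0");j=s.index("    g=cv2.cvtColor(im,cv2.COLOR_BGR2GRAY)")
s=s[:i]+"    c=np.array(c0)\n"+s[j:]
s=s.replace("return round(float((a-z+.6)%(2*np.pi)-.6),3),c.round(1),np.round(e[1],1)","return round(float((a-z+.6)%(2*np.pi)-.6),3)")
s+='''
YD=np.array([-.2538,.9673,0])
D0=np.array([.5903,-.1324,.066])+.069*YD
OFF=np.array([354.9,212.0])-proj("top",D0)
def read(slide,name=None):
    im=cams.read_camera("top")
    if name:cv2.imwrite(f"pics/{name}.png",im)
    return needle(im,proj("top",D0+slide*YD)+OFF)
'''
open("h.py","w").write(s)
E
python3 - <<'E'
from h import *
print(OFF,needle(cv2.imread("pics/top0.png"),proj("top",D0)+OFF),read(0,"t3"))
E
```

```text
[ 1.6040171  -0.61830707] -0.001 0.0
```

Emit:
play_rows(increments="0 0 0 0 0.015 0 -0.9;0 0 0 0 0.03 0 -0.9;0 0 0 0 0.03 0 -0.9")

```text
t: 4.8
eef_pos: [0.5904, -0.1324, 0.0751]
ee_rot: [179.9, 0.0, 104.3]
wrist_force: [0.8, 0.3, 6.0]
grip_width: 0.0197
grasp_force: 30.0
```

Emit:
play_rows(increments="0 0 0 0.02 0 0 -0.9;0 0 0 0.04 0 0 -0.9;0 0 0 0.06 0 0 -0.9;0 0 0 0.08 0 0 -0.9;0 0 0 0.1 0 0 -0.9;0 0 0 0.1 0 0 -0.9")

```text
t: 5.4
eef_pos: [0.5876, -0.1218, 0.0751]
ee_rot: [179.9, 0.3, 104.1]
wrist_force: [5.0, -9.5, 2.6]
grip_width: 0.0194
grasp_force: 30.0
```

```bash
cat >> h.py <<'E'
def slid():
    s=telemetry.get_state();return float((s["eef_pos"]-[.5903,-.1324,0])@YD)
E
python3 -c "
from h import *
s=slid();print(s,read(s,'t4'))"
```

```text
0.010947088011246874 0.006
```

Emit:
play_rows(increments="0 0 0 0.02 0 0 -0.9;0 0 0 0.04 0 0 -0.9;0 0 0 0.06 0 0 -0.9;0 0 0 0.06 0 0 -0.9")

```text
t: 5.85
eef_pos: [0.5854, -0.1131, 0.0751]
ee_rot: [179.9, 0.3, 104.1]
wrist_force: [4.9, -10.1, 2.5]
grip_width: 0.0195
grasp_force: 30.0
```

```bash
python3 -c "
from h import *
s=slid();print(s,read(s,'t5'))"
```

```text
0.019955361422653303 -0.008
```

Emit:
play_rows(increments="0 0 0 0.015 0 0 -0.9;0 0 0 0.03 0 0 -0.9;0 0 0 0.045 0 0 -0.9;0 0 0 0.045 0 0 -0.9")

```text
t: 6.3
eef_pos: [0.5837, -0.1067, 0.0751]
ee_rot: [179.9, 0.3, 104.1]
wrist_force: [4.4, -9.9, 1.8]
grip_width: 0.0192
grasp_force: 30.0
```

```bash
python3 -c "
from h import *
s=slid();print(s,read(s,'t6'))"
```

```text
0.026522372632296617 -0.006
```

Emit:
play_rows(increments="0 0 0 0.01 0 0 -0.9;0 0 0 0.02 0 0 -0.9;0 0 0 0.03 0 0 -0.9;0 0 0 0.03 0 0 -0.9")

```text
t: 6.75
eef_pos: [0.5827, -0.1027, 0.0751]
ee_rot: [179.9, 0.3, 104.1]
wrist_force: [5.9, -11.3, 1.9]
grip_width: 0.0195
grasp_force: 30.0
```

```bash
python3 -c "
from h import *
s=slid();print(s,read(s,'t7'))"
```

```text
0.03062827131930076 0.246
```

Emit:
play_rows(increments="0 0 0 0.01 0 0 -0.9;0 0 0 0.02 0 0 -0.9;0 0 0 0.025 0 0 -0.9;0 0 0 0.025 0 0 -0.9")

```text
t: 7.2
eef_pos: [0.5819, -0.0998, 0.0752]
ee_rot: [179.9, 0.4, 104.1]
wrist_force: [5.9, -12.6, 1.5]
grip_width: 0.02
grasp_force: 30.0
```

```bash
python3 -c "
from h import *
s=slid();print(s,read(s,'t8'))"
```

```text
0.03369384322383908 1.041
```

Emit:
play_rows(increments="0 0 0 0.005 0 0 -0.9;0 0 0 0.01 0 0 -0.9;0 0 0 0.014 0 0 -0.9;0 0 0 0.014 0 0 -0.9")

```text
t: 7.65
eef_pos: [0.5815, -0.0981, 0.0751]
ee_rot: [179.9, 0.4, 104.0]
wrist_force: [4.8, -13.2, 0.7]
grip_width: 0.0201
grasp_force: 30.0
```

```bash
python3 -c "
from h import *
s=slid();print(s,read(s,'t9'))"
```

```text
0.03538385240670628 1.521
```

Emit:
play_rows(increments="0 0 0 -0.012 0 0 -0.9;0 0 0 -0.022 0 0 -0.9;0 0 0 -0.022 0 0 -0.9;0 0 0 -0.022 0 0 -0.3;0 0 0 -0.022 0 0 -0.1;0 0 0 -0.022 0 0 0;0 0 0 -0.022 0 0 0")

```text
t: 8.4
eef_pos: [0.5799, -0.0954, 0.0739]
ee_rot: [-180.0, -0.0, 104.3]
wrist_force: [0.1, 0.2, 0.4]
grip_width: 0.0444
grasp_force: 0.0
```

Emit:
play_rows(increments="0 0 0 0 0 -0.1 0;0 0 0 0 0 -0.25 0;0 0 0 0 0 -0.45 0;0 0 0 0 0 -0.53 0;0 0 0 0 0 -0.53 0")

```text
t: 8.9
eef_pos: [0.5816, -0.0958, 0.1561]
ee_rot: [179.8, 0.1, 104.3]
wrist_force: [-0.6, 0.6, 0.4]
grip_width: 0.0459
grasp_force: 0.0
```

```bash
python3 -c "
from h import *
print(read(.0354,'t10'))
inc([.4885,.066,.15],104.3)
s=cams.read_camera('scene');cv2.imwrite('pics/s10.png',s)
b=cv2.imread('pics/t10.png')
hsv=cv2.cvtColor(b,cv2.COLOR_BGR2HSV)
for n,i,(x0,x1,y0,y1),z in(('top',b,(280,320,230,270),.123),('scene',s,(285,310,225,262),.098)):
  h=cv2.cvtColor(i,cv2.COLOR_BGR2HSV);m=(h[...,1]>150)&(i[...,2]>90);o=np.zeros_like(m);o[y0:y1,x0:x1]=m[y0:y1,x0:x1]
  ys,xs=np.nonzero(o);print(n,xs.mean(),ys.mean(),ray(n,(xs.mean(),ys.mean()),z))
cv2.imwrite('pics/c10.png',cv2.resize(np.hstack([s[170:290,240:370],b[170:290,255:385]]),None,fx=3,fy=3,interpolation=2))
"
```

```text
1.519
t 8.95 pos [ 0.5806 -0.096   0.1544] rot [179.9   0.  104.3] F [ 0.6 -0.  -0.3] w 0.0456 
inc [ 0.001  0.001 -0.001] [ 1.198 -0.33   0.028]
top 300.85 247.5 [0.48480197 0.06289091 0.123     ]
scene 296.5877192982456 246.1140350877193 [0.48494745 0.06741968 0.098     ]
```

View pics/c10.png

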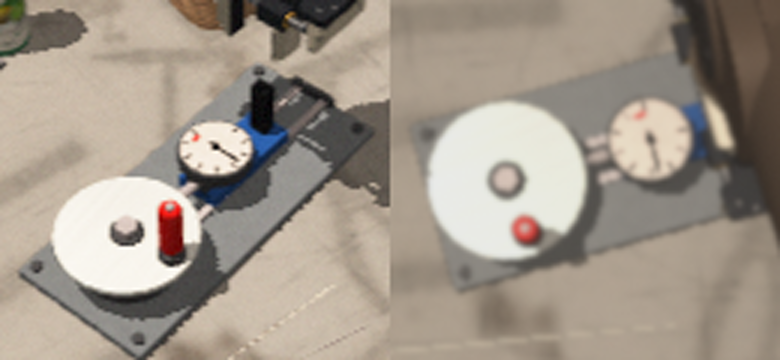

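Needle is at about 1.52 rad with the gauge released. Moving to the crank, which is at about (0.488, 0.068).

Emit:
play_rows(increments="0 0 0 0.2 -0.06 0 0;0 0 0 0.4 -0.11 0 0;0 0 0 0.6 -0.17 0 0;0 0 0 0.8 -0.23 0 0;0 0 0 1 -0.28 0 0")

```text
t: 9.5
eef_pos: [0.5008, 0.0398, 0.1523]
ee_rot: [-179.9, -0.0, 104.3]
wrist_force: [1.1, 0.2, -0.0]
grip_width: 0.046
grasp_force: 0.0
```

Emit:
play_rows(increments="0 0 0 0.15 -0.04 0 -0.1;0 0 0 0.212 -0.056 0 -0.1;0 0 0 0.212 -0.056 0 -0.1;0 0 0 0.212 -0.056 0 -0.1")

```text
t: 9.9
eef_pos: [0.487, 0.0667, 0.1532]
ee_rot: [-180.0, 0.0, 104.2]
wrist_force: [0.3, -0.4, 0.2]
grip_width: 0.0411
grasp_force: 0.0
```

```bash
python3 -c "
from h import *
inc([.488,.068,.088],104.3);print(read(.0354,'t11'))
s=cams.read_camera('scene');b=cv2.imread('pics/t11.png')
cv2.imwrite('pics/c11.png',cv2.resize(np.hstack([s[150:290,220:370],b[170:310,255:405]]),None,fx=2.6,fy=2.6,interpolation=2))
"
```

```text
t 9.9 pos [0.487  0.0667 0.1532] rot [-180.     0.   104.2] F [ 0.3 -0.4  0.2] w 0.0411 
inc [-0.001  0.    -0.002] [0.007 0.009 0.434]
1.523
```

View pics/c11.png

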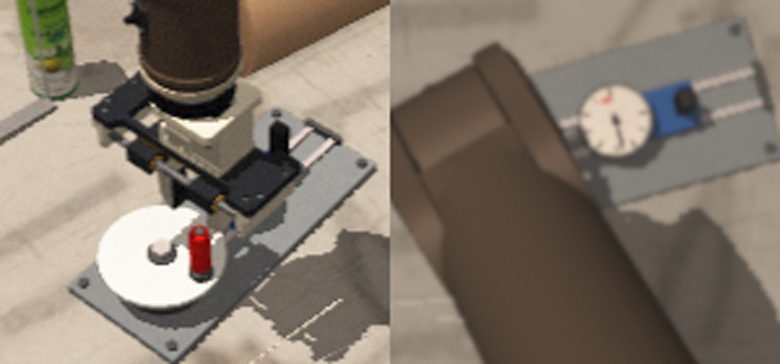

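The dial stays in view of the top camera at about (616,120) in the crop, and the fingers are above the crank. Descending and gripping.

Emit:
play_rows(increments="0 0 0 0.005 0.005 0.1 -0.1;0 0 0 0.005 0.005 0.2 -0.1;0 0 0 0.005 0.005 0.3 -0.1;0 0 0 0.005 0.005 0.4 -0.1;0 0 0 0.005 0.005 0.434 -0.1;0 0 0 0.005 0.005 0.434 -0.1;0 0 0 0.005 0.005 0.434 -0.1")

```text
t: 10.7
eef_pos: [0.4877, 0.0685, 0.089]
ee_rot: [180.0, 0.0, 104.2]
wrist_force: [0.4, 0.4, 0.6]
grip_width: 0.041
grasp_force: 0.0
```

Emit:
play_rows(increments="0 0 0 0 0 0 -0.4;0 0 0 0 0 0 -0.5;0 0 0 0 0 0 -0.7;0 0 0 0 0 0 -0.9;0 0 0 0 0 0 -0.9;0 0 0 0 0 0 -0.9", grip_force=25)

```text
t: 11.3
eef_pos: [0.4883, 0.0691, 0.0891]
ee_rot: [179.9, 0.0, 104.3]
wrist_force: [6.6, 0.5, 1.3]
grip_width: 0.0217
grasp_force: 25.0
```

```bash
python3 -c "
from h import *
inc([.488,.068,.088],104.3);print(read(.0354))
"
```

```text
t 11.3 pos [0.4883 0.0691 0.0891] rot [179.9   0.  104.3] F [6.6 0.5 1.3] w 0.0217 
inc [ 0.002  0.    -0.001] [-0.006 -0.004  0.007]
1.522
```

```bash
cat >> h.py <<'E'
A0=np.array([.5327,.0878])
def arc(f0,f1,step=5):
    n=max(1,int(np.ceil(abs(f1-f0)/step)));out=[]
    for f in np.linspace(f0,f1,n+1)[1:]:
        d=.3213*(np.cos(np.radians([f-104.25,f-14.25]))-np.cos(np.radians([f0-104.25,f0-14.25])))
        out.append("0 0 0 %.3f %.3f 0 -0.9"%tuple(d))
    print(f0,f1,";".join(out))
def stat():
    s=telemetry.get_state();d=s["eef_pos"][:2]-A0
    print("t %.2f phi %.1f r %.1f"%(s["t"],np.degrees(np.arctan2(d[1],d[0]))%360,1e3*np.hypot(*d)),"F",s["wrist_force"].round(1),"needle",read(.0354))
E
python3 -c "
from h import *
f=202.8
for i in range(12):arc(f+30*i,f+30*i+30)
"
```

```text
202.8 232.8 0 0 0 -0.028 0.005 0 -0.9;0 0 0 -0.054 0.013 0 -0.9;0 0 0 -0.081 0.023 0 -0.9;0 0 0 -0.106 0.035 0 -0.9;0 0 0 -0.130 0.050 0 -0.9;0 0 0 -0.152 0.066 0 -0.9
232.8 262.8 0 0 0 -0.021 0.018 0 -0.9;0 0 0 -0.041 0.039 0 -0.9;0 0 0 -0.058 0.060 0 -0.9;0 0 0 -0.074 0.084 0 -0.9;0 0 0 -0.087 0.108 0 -0.9;0 0 0 -0.099 0.134 0 -0.9
262.8 292.8 0 0 0 -0.009 0.027 0 -0.9;0 0 0 -0.016 0.054 0 -0.9;0 0 0 -0.020 0.081 0 -0.9;0 0 0 -0.022 0.109 0 -0.9;0 0 0 -0.022 0.137 0 -0.9;0 0 0 -0.019 0.165 0 -0.9
292.8 322.8 0 0 0 0.005 0.028 0 -0.9;0 0 0 0.013 0.054 0 -0.9;0 0 0 0.023 0.081 0 -0.9;0 0 0 0.035 0.106 0 -0.9;0 0 0 0.050 0.130 0 -0.9;0 0 0 0.066 0.152 0 -0.9
322.8 352.8 0 0 0 0.018 0.021 0 -0.9;0 0 0 0.039 0.041 0 -0.9;0 0 0 0.060 0.058 0 -0.9;0 0 0 0.084 0.074 0 -0.9;0 0 0 0.108 0.087 0 -0.9;0 0 0 0.134 0.099 0 -0.9
352.8 382.8 0 0 0 0.027 0.009 0 -0.9;0 0 0 0.054 0.016 0 -0.9;0 0 0 0.081 0.020 0 -0.9;0 0 0 0.109 0.022 0 -0.9;0 0 0 0.137 0.022 0 -0.9;0 0 0 0.165 0.019 0 -0.9
382.8 412.8 0 0 0 0.028 -0.005 0 -0.9;0 0 0 0.054 -0.013 0 -0.9;0 0 0 0.081 -0.023 0 -0.9;0 0 0 0.106 -0.035 0
[... 215 characters left out ...]
134 0 -0.9
442.8 472.8 0 0 0 0.009 -0.027 0 -0.9;0 0 0 0.016 -0.054 0 -0.9;0 0 0 0.020 -0.081 0 -0.9;0 0 0 0.022 -0.109 0 -0.9;0 0 0 0.022 -0.137 0 -0.9;0 0 0 0.019 -0.165 0 -0.9
472.8 502.8 0 0 0 -0.005 -0.028 0 -0.9;0 0 0 -0.013 -0.054 0 -0.9;0 0 0 -0.023 -0.081 0 -0.9;0 0 0 -0.035 -0.106 0 -0.9;0 0 0 -0.050 -0.130 0 -0.9;0 0 0 -0.066 -0.152 0 -0.9
502.8 532.8 0 0 0 -0.018 -0.021 0 -0.9;0 0 0 -0.039 -0.041 0 -0.9;0 0 0 -0.060 -0.058 0 -0.9;0 0 0 -0.084 -0.074 0 -0.9;0 0 0 -0.108 -0.087 0 -0.9;0 0 0 -0.134 -0.099 0 -0.9
532.8 562.8 0 0 0 -0.027 -0.009 0 -0.9;0 0 0 -0.054 -0.016 0 -0.9;0 0 0 -0.081 -0.020 0 -0.9;0 0 0 -0.109 -0.022 0 -0.9;0 0 0 -0.137 -0.022 0 -0.9;0 0 0 -0.165 -0.019 0 -0.9
```

Emit:
play_rows(increments="0 0 0 -0.028 0.005 0 -0.9;0 0 0 -0.054 0.013 0 -0.9;0 0 0 -0.081 0.023 0 -0.9;0 0 0 -0.106 0.035 0 -0.9;0 0 0 -0.13 0.05 0 -0.9;0 0 0 -0.152 0.066 0 -0.9;0 0 0 -0.152 0.066 0 -0.9")

```text
t: 12.05
eef_pos: [0.5021, 0.0498, 0.089]
ee_rot: [-180.0, -0.0, 104.3]
wrist_force: [-1.0, 2.4, 8.1]
grip_width: 0.0212
grasp_force: 25.0
```

```bash
python3 -c "
from h import *
stat()"
```

```text
t 12.05 phi 231.1 r 48.7 F [-1.   2.4  8.1] needle 1.521
```

Emit:
play_rows(increments="0 0 0 -0.021 0.018 0 -0.9;0 0 0 -0.041 0.039 0 -0.9;0 0 0 -0.058 0.06 0 -0.9;0 0 0 -0.074 0.084 0 -0.9;0 0 0 -0.087 0.108 0 -0.9;0 0 0 -0.099 0.134 0 -0.9;0 0 0 -0.099 0.134 0 -0.9")

```text
t: 12.8
eef_pos: [0.5248, 0.0393, 0.089]
ee_rot: [-179.9, 0.0, 104.3]
wrist_force: [-1.6, -1.1, 11.0]
grip_width: 0.0214
grasp_force: 25.0
```

```bash
python3 -c "
from h import *
stat()"
```

```text
t 12.80 phi 260.8 r 49.1 F [-1.6 -1.1 11. ] needle 1.377
```

Emit:
play_rows(increments="0 0 0 -0.009 0.027 0 -0.9;0 0 0 -0.016 0.054 0 -0.9;0 0 0 -0.02 0.081 0 -0.9;0 0 0 -0.022 0.109 0 -0.9;0 0 0 -0.022 0.137 0 -0.9;0 0 0 -0.019 0.165 0 -0.9;0 0 0 -0.019 0.165 0 -0.9")

```text
t: 13.55
eef_pos: [0.5499, 0.0417, 0.089]
ee_rot: [-179.9, 0.1, 104.2]
wrist_force: [-0.7, -3.8, 10.1]
grip_width: 0.0214
grasp_force: 25.0
```

```bash
python3 -c "
from h import *
im=cams.read_camera('top');cv2.imwrite('pics/c12.png',cv2.resize(im[185:245,310:400],None,fx=5,fy=5,interpolation=2))
stat()"
```

```text
t 13.60 phi 290.5 r 49.2 F [-0.7 -3.6 10. ] needle 0.098
```

View pics/c12.png

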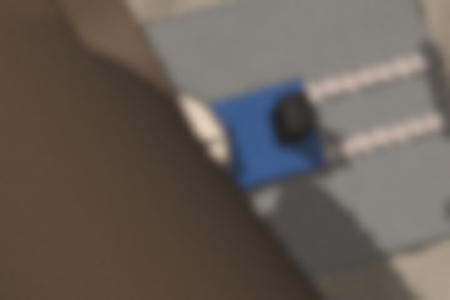

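The arm hides the dial from the top camera here (only a sliver shows near (205,130)). I'll add a visibility check and also try the scene camera.

```bash
cat >> h.py <<'E'
def stat(nm=None):
    s=telemetry.get_state();d=s["eef_pos"][:2]-A0
    im=cams.read_camera("top");c=proj("top",D0+.0354*YD)+OFF
    yy,xx=np.mgrid[:480,:640];k=np.hypot(xx-c[0],yy-c[1])<12
    print("t %.2f phi %.1f r %.1f"%(s["t"],np.degrees(np.arctan2(d[1],d[0]))%360,1e3*np.hypot(*d)),"F",s["wrist_force"].round(1),"needle",needle(im,c),"vis %.2f"%(im[k].min(1)>120).mean())
    if nm:
        q=proj("scene",D0+.0354*YD).astype(int);sc=cams.read_camera("scene")[q[1]-40:q[1]+40,q[0]-50:q[0]+50]
        cv2.imwrite(f"pics/{nm}.png",cv2.resize(sc,None,fx=4,fy=4,interpolation=2))
E
python3 -c "
from h import *
stat('s13')"
```

```text
t 13.65 phi 290.5 r 49.2 F [-0.4 -4.7  8.7] needle 5.551 vis 0.05
```

Emit:
play_rows(increments="0 0 0 0.005 0.028 0 -0.9;0 0 0 0.013 0.054 0 -0.9;0 0 0 0.023 0.081 0 -0.9;0 0 0 0.035 0.106 0 -0.9;0 0 0 0.05 0.13 0 -0.9;0 0 0 0.066 0.152 0 -0.9;0 0 0 0.066 0.152 0 -0.9")

```text
t: 14.45
eef_pos: [0.5702, 0.0563, 0.089]
ee_rot: [-180.0, 0.2, 104.2]
wrist_force: [2.1, -5.9, 7.5]
grip_width: 0.0211
grasp_force: 25.0
```

```bash
python3 -c "
from h import *
stat('s14')"
```

```text
t 14.45 phi 320.0 r 49.0 F [ 2.1 -5.9  7.5] needle -0.08 vis 0.05
```

Emit:
play_rows(increments="0 0 0 0.018 0.021 0 -0.9;0 0 0 0.039 0.041 0 -0.9;0 0 0 0.06 0.058 0 -0.9;0 0 0 0.084 0.074 0 -0.9;0 0 0 0.108 0.087 0 -0.9;0 0 0 0.134 0.099 0 -0.9;0 0 0 0.134 0.099 0 -0.9")

```text
t: 15.25
eef_pos: [0.5806, 0.0803, 0.0891]
ee_rot: [179.9, 0.1, 104.2]
wrist_force: [6.2, -2.3, 2.8]
grip_width: 0.021
grasp_force: 25.0
```

```bash
python3 -c "
from h import *
stat('s15')"
```

```text
t 15.25 phi 351.1 r 48.5 F [ 6.2 -2.3  2.8] needle 1.156 vis 0.09
```

Emit:
play_rows(increments="0 0 0 0.027 0.009 0 -0.9;0 0 0 0.054 0.016 0 -0.9;0 0 0 0.081 0.02 0 -0.9;0 0 0 0.109 0.022 0 -0.9;0 0 0 0.137 0.022 0 -0.9;0 0 0 0.165 0.019 0 -0.9;0 0 0 0.165 0.019 0 -0.9")

```text
t: 16.05
eef_pos: [0.577, 0.1059, 0.0891]
ee_rot: [179.9, 0.0, 104.2]
wrist_force: [4.9, -1.1, 3.4]
grip_width: 0.0211
grasp_force: 25.0
```

```bash
python3 -c "
from h import *
stat('s16')"
```

```text
t 16.05 phi 22.2 r 47.8 F [ 4.9 -1.1  3.4] needle 1.545 vis 0.23
```

```bash
python3 -c "
from h import *
L=[cv2.resize(cv2.imread(f'pics/s{i}.png'),(260,208)) for i in(13,14,15)]
im=cams.read_camera('top');t=cv2.resize(im[180:244,310:390],(260,208))
M=np.vstack([np.hstack(L),np.hstack([cv2.resize(cv2.imread('pics/s16.png'),(260,208)),t,t*0])]);cv2.imwrite('pics/m1.png',M)
"
```

```text
(no output)
```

View pics/m1.png

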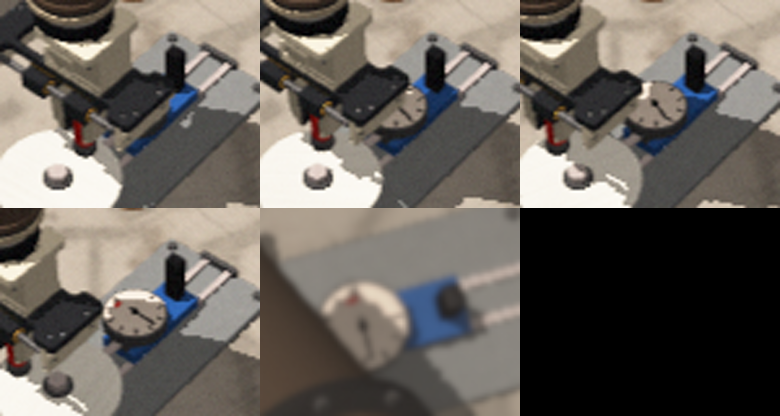

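In the scene camera the dial shows at crank angles 351° and 22°, with the needle still at the plain reading. At 290° and 320° the hand hides it. Continuing round.

Emit:
play_rows(increments="0 0 0 0.028 -0.005 0 -0.9;0 0 0 0.054 -0.013 0 -0.9;0 0 0 0.081 -0.023 0 -0.9;0 0 0 0.106 -0.035 0 -0.9;0 0 0 0.13 -0.05 0 -0.9;0 0 0 0.152 -0.066 0 -0.9;0 0 0 0.152 -0.066 0 -0.9")

```text
t: 16.9
eef_pos: [0.5609, 0.1257, 0.0891]
ee_rot: [180.0, 0.0, 104.3]
wrist_force: [2.2, -1.0, 7.1]
grip_width: 0.0214
grasp_force: 25.0
```

```bash
python3 -c "
from h import *
stat('s17')"
```

```text
t 16.90 phi 53.3 r 47.3 F [ 2.2 -1.   7.1] needle 1.793 vis 0.70
```

Emit:
play_rows(increments="0 0 0 0.021 -0.018 0 -0.9;0 0 0 0.041 -0.039 0 -0.9;0 0 0 0.058 -0.06 0 -0.9;0 0 0 0.074 -0.084 0 -0.9;0 0 0 0.087 -0.108 0 -0.9;0 0 0 0.099 -0.134 0 -0.9;0 0 0 0.099 -0.134 0 -0.9")

```text
t: 17.7
eef_pos: [0.5378, 0.1344, 0.089]
ee_rot: [180.0, 0.1, 104.2]
wrist_force: [3.3, -2.7, 5.7]
grip_width: 0.0212
grasp_force: 25.0
```

```bash
python3 -c "
from h import *
stat('s18')"
```

```text
t 17.70 phi 83.8 r 46.9 F [ 3.3 -2.7  5.7] needle 1.589 vis 0.99
```

Emit:
play_rows(increments="0 0 0 0.009 -0.027 0 -0.9;0 0 0 0.016 -0.054 0 -0.9;0 0 0 0.02 -0.081 0 -0.9;0 0 0 0.022 -0.109 0 -0.9;0 0 0 0.022 -0.137 0 -0.9;0 0 0 0.019 -0.165 0 -0.9;0 0 0 0.019 -0.165 0 -0.9")

```text
t: 18.5
eef_pos: [0.5136, 0.1306, 0.089]
ee_rot: [180.0, 0.1, 104.2]
wrist_force: [3.3, -3.8, 8.8]
grip_width: 0.0212
grasp_force: 25.0
```

```bash
python3 -c "
from h import *
stat('s19')"
```

```text
t 18.50 phi 114.0 r 46.8 F [ 3.3 -3.8  8.8] needle 3.646 vis 0.99
```

Emit:
play_rows(increments="0 0 0 -0.005 -0.028 0 -0.9;0 0 0 -0.013 -0.054 0 -0.9;0 0 0 -0.023 -0.081 0 -0.9;0 0 0 -0.035 -0.106 0 -0.9;0 0 0 -0.05 -0.13 0 -0.9;0 0 0 -0.066 -0.152 0 -0.9;0 0 0 -0.066 -0.152 0 -0.9")

```text
t: 19.3
eef_pos: [0.4946, 0.1155, 0.0891]
ee_rot: [179.9, 0.1, 104.2]
wrist_force: [7.6, -4.3, 2.9]
grip_width: 0.0213
grasp_force: 25.0
```

```bash
python3 -c "
from h import *
stat('s20')"
```

```text
t 19.30 phi 143.9 r 47.1 F [ 7.6 -4.3  2.9] needle 1.695 vis 0.99
```

The high spot is near crank angle 115° (needle 3.65, well below red). I'll take readings on both flanks to locate its middle.

```bash
python3 -c "
from h import *
arc(142.8,130.8,4);arc(130.8,98.8,5);arc(98.8,115.3,4)
"
```

```text
142.8 130.8 0 0 0 0.013 0.018 0 -0.9;0 0 0 0.025 0.037 0 -0.9;0 0 0 0.036 0.057 0 -0.9
130.8 98.8 0 0 0 0.011 0.023 0 -0.9;0 0 0 0.019 0.047 0 -0.9;0 0 0 0.026 0.072 0 -0.9;0 0 0 0.031 0.097 0 -0.9;0 0 0 0.033 0.123 0 -0.9;0 0 0 0.034 0.149 0 -0.9;0 0 0 0.032 0.174 0 -0.9
98.8 115.3 0 0 0 0.001 -0.018 0 -0.9;0 0 0 0.001 -0.037 0 -0.9;0 0 0 0.000 -0.055 0 -0.9;0 0 0 -0.001 -0.074 0 -0.9;0 0 0 -0.005 -0.092 0 -0.9
```

Emit:
play_rows(increments="0 0 0 0.013 0.018 0 -0.9;0 0 0 0.025 0.037 0 -0.9;0 0 0 0.036 0.057 0 -0.9;0 0 0 0.036 0.057 0 -0.9;0 0 0 0.036 0.057 0 -0.9")

```text
t: 19.9
eef_pos: [0.5002, 0.1218, 0.0889]
ee_rot: [-179.9, 0.2, 104.2]
wrist_force: [0.8, -6.6, 11.1]
grip_width: 0.0216
grasp_force: 25.0
```

```bash
python3 -c "
from h import *
stat()"
```

```text
t 19.90 phi 133.7 r 47.0 F [ 0.8 -6.6 11.1] needle 2.387 vis 0.99
```

Emit:
play_rows(increments="0 0 0 0.011 0.023 0 -0.9;0 0 0 0.019 0.047 0 -0.9;0 0 0 0.026 0.072 0 -0.9;0 0 0 0.031 0.097 0 -0.9;0 0 0 0.033 0.123 0 -0.9;0 0 0 0.034 0.149 0 -0.9;0 0 0 0.032 0.174 0 -0.9;0 0 0 0.032 0.174 0 -0.9")

```text
t: 20.75
eef_pos: [0.5244, 0.1339, 0.089]
ee_rot: [-179.9, 0.1, 104.2]
wrist_force: [1.4, -3.0, 9.1]
grip_width: 0.0216
grasp_force: 25.0
```

```bash
python3 -c "
from h import *
stat()"
```

```text
t 20.75 phi 100.2 r 46.8 F [ 1.4 -3.   9.1] needle 2.688 vis 0.99
```

Emit:
play_rows(increments="0 0 0 0.001 -0.018 0 -0.9;0 0 0 0.001 -0.037 0 -0.9;0 0 0 0 -0.055 0 -0.9;0 0 0 -0.001 -0.072 0 -0.9;0 0 0 -0.004 -0.085 0 -0.9;0 0 0 -0.004 -0.085 0 -0.9;0 0 0 -0.004 -0.085 0 -0.9")

```text
t: 21.5
eef_pos: [0.5134, 0.1305, 0.089]
ee_rot: [179.9, 0.1, 104.2]
wrist_force: [5.6, -2.5, 4.3]
grip_width: 0.0216
grasp_force: 25.0
```

```bash
python3 -c "
from h import *
stat()"
```

```text
t 21.50 phi 114.3 r 46.8 F [ 5.6 -2.5  4.3] needle 3.645 vis 0.99
```

Emit:
play_rows(increments="0 0 0 -0.001 -0.004 0 -0.9;0 0 0 -0.002 -0.008 0 -0.9;0 0 0 -0.002 -0.008 0 -0.9")

```text
t: 21.85
eef_pos: [0.5129, 0.1303, 0.0891]
ee_rot: [179.8, 0.0, 104.2]
wrist_force: [8.2, -0.8, 1.6]
grip_width: 0.0217
grasp_force: 25.0
```

```bash
python3 -c "
from h import *
stat()"
```

```text
t 21.85 phi 114.9 r 46.9 F [ 8.2 -0.8  1.6] needle 3.651 vis 0.99
```

Emit:
play_rows(increments="0 0 0 0 0.006 0 -0.9;0 0 0 0 0.01 0 -0.9;0 0 0 0 0.01 0 -0.9;0 0 0 0 0.01 0 -0.45;0 0 0 0 0.01 0 -0.3;0 0 0 0 0.01 0 -0.1;0 0 0 0 0.01 0 -0.1;0 0 0 0 0.01 0 -0.1")

```text
t: 22.7
eef_pos: [0.5122, 0.1311, 0.0884]
ee_rot: [-180.0, -0.0, 104.3]
wrist_force: [0.3, -0.1, -0.3]
grip_width: 0.0408
grasp_force: 0.0
```

```bash
python3 -c "
from h import *
inc([.513,.130,.15],104.3);stat()"
```

```text
t 22.7 pos [0.5122 0.1311 0.0884] rot [-180.    -0.   104.3] F [ 0.3 -0.1 -0.3] w 0.0408 
inc [-0.001 -0.    -0.   ] [-0.009  0.003 -0.411]
t 22.70 phi 115.4 r 47.9 F [ 0.3 -0.1 -0.3] needle 3.651 vis 0.99
```

Emit:
play_rows(increments="0 0 0 0 0 -0.1 -0.1;0 0 0 0 0 -0.25 -0.1;0 0 0 0 0 -0.45 -0.1;0 0 0 0 0 -0.65 -0.1;0 0 0 0 0 -0.8 -0.1;0 0 0 0 0 -0.8 -0.1;0 0 0 0 0 -0.8 -0.1")

```text
t: 23.45
eef_pos: [0.5126, 0.131, 0.2086]
ee_rot: [180.0, 0.0, 104.3]
wrist_force: [-0.2, -0.2, -0.9]
grip_width: 0.0409
grasp_force: 0.0
```

```bash
python3 -c "
from h import *
stat('s30');print(telemetry.get_state()['eef_pos'])
im=cams.read_camera('scene');cv2.imwrite('pics/end.png',im)"
```

```text
t 23.45 phi 115.0 r 47.7 F [-0.2 -0.2 -0.9] needle 3.652 vis 0.99
[0.5118771  0.13075398 0.20751457]
```

View pics/end.png

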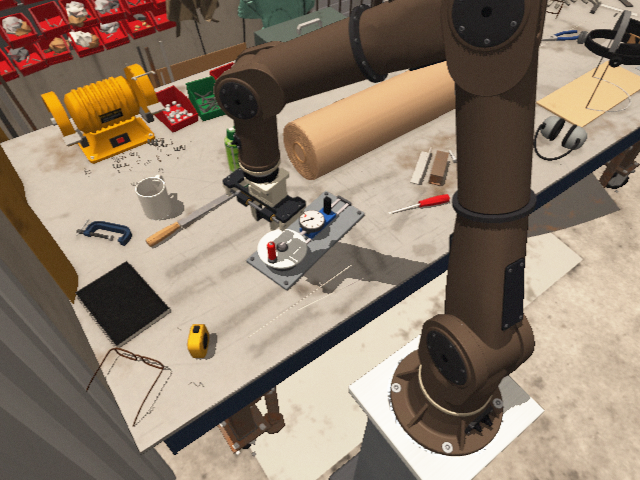

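The hand is clear above the crank (about (271,250)). The needle at the dial (about (312,219)) holds at 3.65 rad, and the tape and screwdriver haven't moved. Handing in.

```bash
python3 -c "
from h import *
print(robot.finish_job())"
```

```text
the job is handed in; nothing more can be done
None
```

Job handed in at about 23.5 s: I slid the gauge in to 1.52 rad on the plain edge, then cranked the blank round and left its high spot under the plunger within about 1° by my estimate, needle at 3.65 rad and below the red; the hand is clear, and the tape and screwdriver weren't touched.

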